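Clamp the spectroscope in its stand

TASK

Set up the hand spectroscope (the longest of the three black tubes lying on the bench) in its stand. Lift the stand's sprung clamp bar by its knob, turn it well aside while it is lifted and let it down there; lay the spectroscope centred in the two V rests, either way round; then lift the bar, swing it back squarely across the tube and lower it so that it presses on the tube.

Things in the scene. Friction and masses are not known exactly. Their poses are not given: they have to be found in the camera images.
- spectroscope: The longest of three black tubes lying on the bench in any order (others: 18 x 120 and 32 x 62 mm): 150 mm long, about 150 g. Barrel 30 mm in diameter with thin steel bands, ending at +x in a 22 mm eyepiece 14 mm long. Origin on its axis at mid-length, 15 mm above the bench as it lies; x along the tube (y, z turn as it rolls).
- stand: Fixed stand: base 150 (x) x 120 (y) x 12 mm, origin under its centre, z up. Two V rests 14 mm wide at x = -48 and +48 mm, grooves along x at y = 0, open upward at 90 deg, 59 mm high, 60 mm across. A tube laid in them has its origin at 0, 0, 55 mm; between them is room for fingers down to the base. The clamp's post (22 mm wide) stands at x = -48, y = 42 mm.
- clamp_swing (a joint): Clamp bar's angle about the post, rad: 0 = across the rest at x = -48 (along stand -y); grows clockwise from above, 1.57 = along stand -x, aside. Stops -0.4, 1.9; friction holds it. The bar also lifts straight up to 45 mm; a spring pulls it down (5 N at bottom, 9 N at 35 mm). Empty, its foot dips 5 mm into the V; a tube in the rests holds it 16 mm up, and it passes over one at 30 mm.
- clamp_knob (a point): Grip point on the black upright round knob (16 mm wide, 36 tall) at the bar's free end: on its axis, 24 mm above the bar, 12 below the knob's top, 92 mm from the post's axis; 94 mm above the bench with the bar down, 110 when on the spectroscope. At swing s: stand x = -48 - 92 sin s, y = 42 - 92 cos s mm. The knob may turn between the fingers.
Not all that is in view belongs to the job. What is shaped like the stand but blue or brown is not meant.

How it is judged:
On the way, in this order (a step that is already met when the one before it is completed fails the run):
1. the clamp bar is lifted (by 10 mm or more) and, while lifted, turned aside by more than 0.6 rad (z of clamp_knob in the frame of stand above 0.104 m and value of joint clamp_swing above 0.6 rad), for 0.05 s.
2. the spectroscope lies in both V rests while the bar is turned aside by more than 0.6 rad (x of spectroscope in the frame of stand between -0.018 and 0.018 m and y of spectroscope in the frame of stand between -0.006 and 0.006 m and z of spectroscope in the frame of stand between 0.05 and 0.06 m and angle between the x axis of spectroscope and the x axis of stand, either way round below 0.17 rad and value of joint clamp_swing above 0.6 rad), for 0.2 s.
At the end, for the whole second after the job is handed in: The spectroscope lies at rest in both V rests (origin within 18 mm of the stand's middle along the stand's x, 6 mm sideways, 5 mm in height, axis within 0.17 rad), and the clamp bar is across it (swing within 0.3 rad of 0) and down on it (knob point 105 to 115 mm above the bench) (x of spectroscope in the frame of stand between -0.018 and 0.018 m and y of spectroscope in the frame of stand between -0.006 and 0.006 m and z of spectroscope in the frame of stand between 0.05 and 0.06 m and angle between the x axis of spectroscope and the x axis of stand, either way round below 0.17 rad and value of joint clamp_swing between -0.3 and 0.3 rad and z of clamp_knob in the frame of stand between 0.105 and 0.115 m and linear speed of spectroscope below 0.02 m/s and velocity of joint clamp_swing between -0.05 and 0.05 rad/s); the robot touches nothing.
It also fails if it takes over 70 s, if anything falls off the work surface, if the arm or the gripper's body presses on something with over 40 N, if the wrist force passes 120 N, or if a joint passes its speed limit or range.

ROBOT

A 6-joint arm with a two-finger parallel gripper is mounted at the origin on the work surface. World frame = base frame: x ahead of the robot, y to its left, z up, the work surface at z = 0. Lengths are in m, angles in rad, forces in N, time in s.
With the tool pointing down it reaches from about 0.4 to 0.825 m from the base axis. Payload 7 kg.
Tool frame: the origin (TCP) lies at the very end of the fingers, on their centre line; the grasp point (between the pads) lies 19 mm behind it (arm.pinch_z is the z of the grasp point in the tool frame, in m); z points along the fingers, y is the direction in which the jaws open and shut (so a half turn about z gives the same grasp; the last joint's range is limited). The gripper opens to 88 mm and grips with 3 to 60 N. Pads are 19 mm wide; open, the fingers measure 130 mm over their backs; the gripper's body (78 mm by 193 mm) begins 47 mm behind the grasp point.
Start: joints at [-0.904, 0.359, 0.012, 0, -1.224, -0.288], TCP at [0.25, -0.627, 0.227] pointing down, gripper open.
Joint ranges: [-3.07, 3.07], [-1.43, 2.12], [-1.02, 1.25], [-3.03, 1.67], [-3.05, -0], [-3.03, 3.03]. Speed limits (rad/s): [2.39, 2.39, 3.01, 3.14, 3.14, 3.14].

INTERFACE

Orientations are given as [roll, pitch, yaw] about the fixed x, y, z axes, in that order (R = Rz(yaw) Ry(pitch) Rx(roll)).
In Python, from station import arm gives the robot as it stands.
- The arm moves only by the tool drive_tool, never from a script. Its argument "targets" is a list of rows, each a list of 6 numbers: the shift along the world's x, y, z in units of 0.04 m (1.0 is 0.04 m), then the turn, a rotation vector about the world's x, y, z in units of 6 degrees (1.0 is 6 degrees). In form: [[x, y, z, wx, wy, wz], ...]. A call has 1 to 5 rows; each row shifts and turns the commanded pose from where the row before left it; what a row does not reach is not made up. A row lasts 1/8 s, in which the tool goes at most 62.5 mm and 10.7 degrees, less where a joint would pass 70% of its speed; a pose out of reach is approached as far as the arm can. A call with a number of a shift or a turn outside -1 to 1 is refused whole. A call with a gripper value outside its range is refused whole. "claw" is the opening, from 0 (shut) to 1 (fully open), set as the call begins (left out, the last holds). The fingers move at their own pace and stop on an object; "newtons" is the grip in N (left out, the last holds). Time passes only in rows, so rows that do not move let the fingers close. It gives the time, the measured TCP pose, the force and the opening at its end, in the units of the state.
- arm.get_state(): the state, without advancing time (a new reading comes with each control period).
- arm.grab_frame(name): name is "scene" or "side" or "wrist"; returns (picture, depth): 480x640x3 uint8, red, green, blue; 480x640 float32, m along the optical axis (not along the pixel's ray), 0 where there is no reading.
- arm.get_calibration(name): a dict with "mtx" (3x3 intrinsics, pixels), "origin" and "rotation" of the camera in the world. Camera axes: x right, y up, looking along -z (the intrinsics and any distortion apply to the point x, -y, -z); pixel columns grow to the right and rows downward; lengths in m; the calibration is good to about 2 mm. A picture is of the moment at which its call begins: read the wrist's pose just before it. get_calibration takes no time and is no camera call; for the wrist camera it gives the pose at the moment of the call.
- arm.job_done(): hands the job in, once; it reports no verdict.
Trained networks look in the newest picture that a camera, given by its name, has taken for a name from the list of things; names that differ only in an ending like _2 or _b are one class to them, and where a whole thing is asked for, a point or a joint stands for the part that bears it (a point fixed in the world has none). Each returns a list of dicts, best first, with "score" (0 to 1); they miss things now and then, are a little off and sometimes report something else, mostly with a low value. They report only what shows in the picture. A call takes as long as a camera call. They do not tell look-alikes from the thing itself.
- arm.search_frame(target, camera): "point" ([x, y, z] in m, in the coordinates of the camera as it stood for that picture, good to about 4 mm: the middle of the surface that is visible of it).
- arm.cut_out(target, camera): "pixels" (480x640 bool, what is visible of it).
- arm.landmark_of(target, camera): "point" ([x, y, z] in m, in the coordinates of the camera as it stood for that picture, good to about 4 mm: a listed point, or the origin of a listed thing).
The state is a dict: "t": time; "q": joint angles; "qd": joint speeds; "joint_efforts": joint torques, N m; "eef_pos": TCP position; "ee_rot": TCP orientation; "force": force on the tool from outside, world axes, zero at the start; "moment": the same for the moment, N m; "width": finger opening in m.
Only numpy, scipy, OpenCV 4.12 (cv2) and the standard library are available. Lean on these libraries where they do the work, as an engineer would, in place of code of your own. Each camera call takes 0.05 s, during which the arm holds its last target. There are 200 camera calls.

## Working session

There is one attempt and no reset: what is moved stays moved. The work goes in short steps, Python scripts to look and compute and a tool call to move; the robot and the scene stay as the last step left them, time stands still between calls to the robot, and variables do not carry over. Pictures are saved under pics/ and viewed, about 8 in all and at most 12, crops included, and the job is handed in when it is done.

Besides the shell and the picture viewer there is one more tool, called after "Emit:" as name(argument=value, ...) on one line, values as JSON. drive_tool: Moves the arm, as the interface text tells. Shifts and turns lie within -1 to 1; 1 stands for 0.04 m of shift or 6 degrees of turn. Its arguments: {"type":"object","properties":{"targets":{"type":"array"},"claw":{"type":"number"},"newtons":{"type":"number"}},"required":["targets"]}

```bash
mkdir -p pics; ls
cat > h.py <<'E'
import numpy as np, cv2
from station import arm
def grab(cam,fn=None):
    c=arm.get_calibration(cam); im,d=arm.grab_frame(cam)
    if fn: cv2.imwrite('pics/'+fn,im[:,:,::-1])
    return c,im,d
def w(c,p): return np.array(c['origin'])+np.array(c['rotation'])@np.array(p)
def cloud(c,d):
    K=np.array(c['mtx']); v,u=np.mgrid[0:480,0:640]
    P=np.stack([(u-K[0,2])/K[0,0]*d,-(v-K[1,2])/K[1,1]*d,-d],-1)
    return P@np.array(c['rotation']).T+np.array(c['origin'])
def px(c,p):
    q=np.array(c['rotation']).T@(np.array(p)-c['origin']); K=np.array(c['mtx'])
    return K[0,0]*q[0]/-q[2]+K[0,2], K[1,1]*-q[1]/-q[2]+K[1,2]
E
python3 - <<'E'
from h import *
for cam in ['scene','side']:
    c,im,d=grab(cam,cam+'0.png')
    print(cam,c)
    for n in ['spectroscope','stand','clamp_knob']:
        for f in (arm.search_frame,arm.landmark_of):
            for r in f(n,cam)[:5]:
                p=w(c,r['point']); print(n,f.__name__,round(r['score'],2),p.round(3),np.round(px(c,p)))
print(arm.get_state())
E
```

```text
pics
scene {'mtx': array([[495.00555348,   0.        , 316.98665709],
       [  0.        , 495.00555348, 236.87984977],
       [  0.        ,   0.        ,   1.        ]]), 'origin': array([1.10149862, 0.1563903 , 0.8347065 ]), 'rotation': array([0.6075061 , 0.01192827, 1.72514003])}Traceback (most recent call last):
  File "<stdin>", line 8, in <module>
  File "h.py", line 14, in px
    return K[0,0]*q[0]/-q[2]+K[0,2], K[1,1]*-q[1]/-q[2]+K[1,2]
                  ~^^^
IndexError: invalid index to scalar variable.
```

```bash
python3 - <<'E'
s=open('h.py').read()
s=s.replace("from station import arm\n","from station import arm\nfrom scipy.spatial.transform import Rotation as Ro\n").replace("    c=arm.get_calibration(cam); im","    c=arm.get_calibration(cam); c['rotation']=Ro.from_euler('xyz',c['rotation']).as_matrix(); im")
open('h.py','w').write(s)
E
python3 - <<'E'
from h import *
for cam in ['scene','side']:
    c,im,d=grab(cam,cam+'1.png')
    print(cam,c['origin'])
    for n in ['spectroscope','stand','clamp_knob']:
        for f in (arm.search_frame,arm.landmark_of):
            for r in f(n,cam)[:5]:
                p=w(c,r['point']); print(n,f.__name__,round(r['score'],2),p.round(3),np.round(px(c,p)))
print(arm.get_state())
E
```

```text
scene [1.10149862 0.1563903  0.8347065 ]
spectroscope call 0.75 [0.484 0.365 0.027] [472. 229.]
spectroscope call 0.95 [0.473 0.371 0.011] [473. 230.]
spectroscope call 0.65 [ 0.6   -0.188  0.098] [180. 222.]
stand call 0.9 [ 0.574 -0.124  0.014] [224. 240.]
stand call 0.64 [0.37  0.145 0.009] [368. 180.]
stand call 0.55 [ 0.804 -0.195  0.012] [152. 342.]
stand call 0.78 [ 0.796 -0.19  -0.001] [159. 341.]
stand call 0.67 [ 0.359  0.151 -0.003] [370. 181.]
stand call 0.56 [ 0.567 -0.113 -0.001] [232. 242.]
clamp_knob call 0.83 [ 0.566 -0.171  0.074] [197. 216.]
clamp_knob call 0.71 [0.348 0.104 0.07 ] [351. 152.]
clamp_knob call 0.56 [ 0.806 -0.233  0.074] [120. 325.]
clamp_knob call 0.97 [0.376 0.086 0.092] [341. 153.]
clamp_knob call 0.84 [ 0.845 -0.233  0.097] [105. 342.]
clamp_knob call 0.73 [ 0.595 -0.19   0.098] [180. 220.]
side [0.04224096 0.66341862 0.67632378]
spectroscope call 0.8 [0.462 0.376 0.027] [244. 382.]
spectroscope call 0.79 [0.476 0.369 0.014] [242. 379.]
stand call 0.77 [ 0.787 -0.202  0.011] [331. 192.]
stand call 0.73 [0.355 0.157 0.011] [377. 350.]
stand call 
[... 431 characters left out ...]
54 [ 0.849 -0.237  0.095] [324. 153.]
{'t': 0.8, 'q': array([-9.03901109e-01,  3.58573331e-01,  1.19205964e-02, -2.11955212e-05,
       -1.22410219e+00, -2.88072447e-01]), 'qd': array([-2.58735921e-04,  1.36098368e-04, -6.08563434e-05, -6.30082147e-04,
        2.18261367e-04,  6.66542270e-04]), 'joint_efforts': array([-2.13441685e-04, -5.82292843e+01,  2.93274432e+01,  7.00182214e+00,
        1.24178699e-02, -8.52900052e-05]), 'eef_pos': array([ 0.24960141, -0.62713787,  0.22658366]), 'ee_rot': array([-3.14155862e+00,  3.08746649e-05, -2.76277708e+00]), 'force': array([ 0.71914756, -0.21882993,  0.44481966]), 'moment': array([-0.036688 , -0.0084031, -0.0406063]), 'width': 0.0878844354193449}
```

View pics/scene1.png

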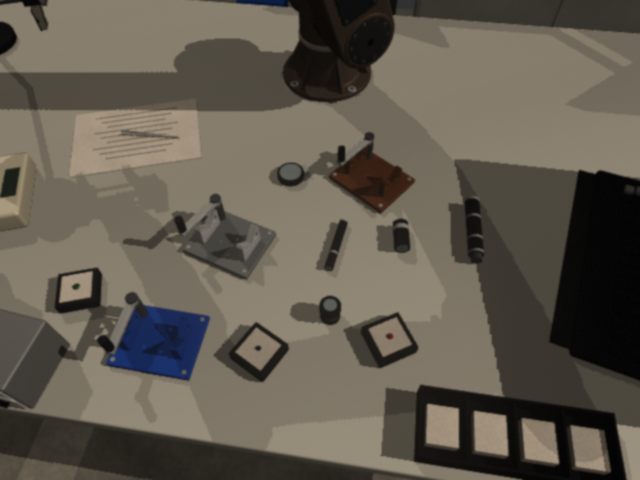

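View pics/side1.png

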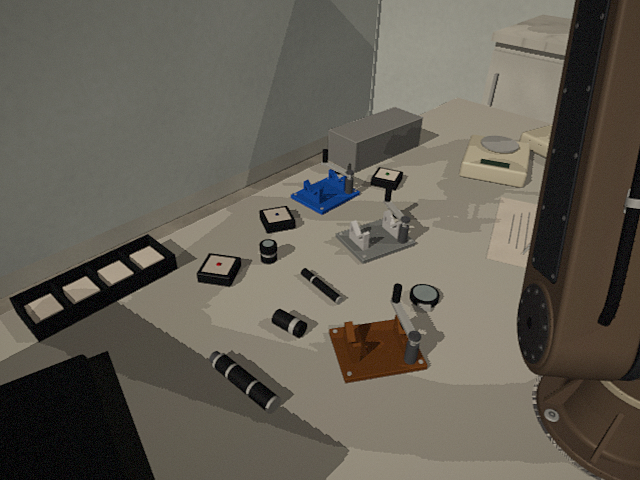

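Run:
```python
from h import *
pts=[];tp=[]
for cam in ['scene','side']:
    c,im,d=grab(cam); P=cloud(c,d)
    near=(np.hypot(P[...,0]-.57,P[...,1]+.115)<.17)&(d>0)
    q=P[near&(P[...,2]>.008)&(P[...,2]<.017)]; pts.append(q)
    hi=P[near&(P[...,2]>.04)]; 
    r=cv2.minAreaRect(q[:,:2].astype(np.float32)); print(cam,len(q),r,np.percentile(q[:,2],50), 'corners',cv2.boxPoints(r).round(3).tolist())
    for a,b in [(.035,.06),(.06,.075),(.075,.09),(.09,.12)]:
        h=hi[(hi[:,2]>a)&(hi[:,2]<b)]
        if len(h): 
            n,l,st,ce=0,0,0,0
            print(a,len(h),h.mean(0).round(3),h.min(0).round(3),h.max(0).round(3))
    t=near&0 if 0 else (np.hypot(P[...,0]-.475,P[...,1]-.37)<.1)&(P[...,2]>.008)&(P[...,2]<.045)&(d>0)
    q=P[t]; r=cv2.minAreaRect(q[:,:2].astype(np.float32)); print('tube',len(q),r,q[:,2].max(),q.mean(0))
    if cam=='scene':
        a=cv2.resize(im[170:300,150:300],None,fx=3.6,fy=3.6,interpolation=2); b=cv2.resize(im[180:280,310:510],None,fx=3.2,fy=3.2,interpolation=2)
        o=np.zeros((600,800,3),np.uint8); 
        a=cv2.resize(im[170:290,160:290],(390,360)); b=cv2.resize(im[185:275,320:500],(400,200)); o[:360,:390]=a;o[:200,400:]=b
        s=arm.get_state
        cv2.imwrite('pics/crop1.png',np.clip(o[:360,:,::-1]*1.6,0,255).astype(np.uint8))
```

```text
scene 2798 ((0.6213279366493225, -0.13263969123363495), (0.15129241347312927, 0.2266702502965927), 72.23155975341797) 0.012596112683824434 corners [[0.49000000953674316, -0.17000000178813934], [0.7059999704360962, -0.23899999260902405], [0.7519999742507935, -0.0949999988079071], [0.5360000133514404, -0.026000000536441803]]
0.035 479 [ 0.566 -0.118  0.05 ] [ 0.511 -0.178  0.04 ] [ 0.617 -0.056  0.06 ]
0.06 407 [ 0.561 -0.169  0.069] [ 0.508 -0.202  0.06 ] [ 0.612 -0.056  0.075]
0.075 113 [ 0.549 -0.164  0.079] [ 0.505 -0.198  0.075] [ 0.607 -0.139  0.089]
0.09 93 [ 0.601 -0.19   0.102] [ 0.591 -0.199  0.09 ] [ 0.607 -0.184  0.109]
tube 994 ((0.4755626618862152, 0.3688584566116333), (0.15373091399669647, 0.030708489939570427), 2.1993303298950195) 0.035267839117688604 [0.48150229 0.3667907  0.02630554]
side 1392 ((0.6209633946418762, -0.13098929822444916), (0.15327167510986328, 0.22764596343040466), 72.41989135742188) 0.011401003334268411 corners [[0.48899999260902405, -0.17000000178813934], [0.7059999704360962, -0.23800000548362732], [0.753000020980835, -0.09200000017881393], [0.5360000133514404, -0.024000000208616257]]
0.035 338 [ 0.561 -0.119  0.049] [ 0.505 -0.178  0.04 ] [ 0.614 -0.055  0.06 ]
0.06 216 [ 0.555 -0.166  0.069] [ 0.506 -0.194  0.061] [ 0.608 -0.138  0.075]
0.075 69 [ 0.56  -0.169  0.079] [ 0.506 -0.196  0.075] [ 0.606 -0.138  0.09 ]
0.09 54 [ 0.597 -0.188  0.1  ] [ 0.589 -0.197  0.091] [ 0.605 -0.183  0.107]
tube 1507 ((0.4766544997692108, 0.3711245656013489), (0.15350210666656494, 0.030477341264486313), 2.729630708694458) 0.032397592475996495 [0.46533558 0.37414104 0.02462459]
```

View pics/crop1.png

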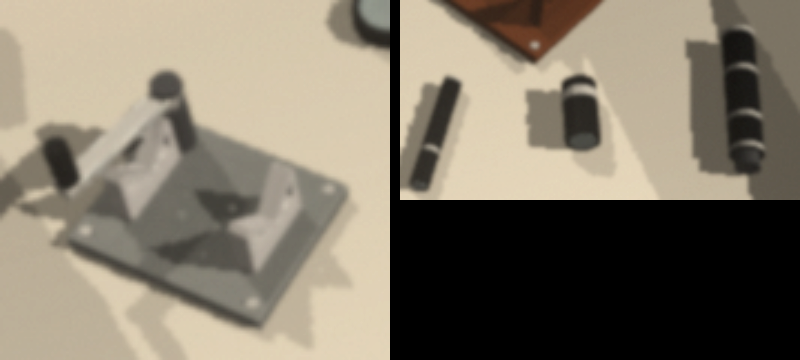

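The grey stand is at scene px (230,241), with its post at (215,203) and knob at (180,220). The blue stand (159,341) and brown stand (370,180) are look-alikes.

The dark tubes are at (474,230), (336,245), (401,234) and (330,308). The first is banded, 153 x 30 mm, so it is the spectroscope. I'm setting out to above the knob.

Emit:
drive_tool(targets=[[0.58,0.73,-0.1,0,0,-0.93],[0.58,0.73,-0.1,0,0,-0.93],[0.58,0.73,-0.1,0,0,-0.93],[0.58,0.73,-0.1,0,0,-0.93],[0.58,0.73,-0.1,0,0,-0.93]], claw=1, newtons=50)

```text
t: 1.52
eef_pos: [0.3663, -0.4802, 0.2066]
ee_rot: [-3.141, 0.0, 3.03]
force: [0.8, 0.1, 0.2]
width: 0.0881
```

Emit:
drive_tool(targets=[[0.58,0.73,-0.1,0,0,-0.93],[0.58,0.73,-0.1,0,0,-0.93],[0.58,0.73,-0.1,0,0,-0.93],[0.58,0.73,-0.1,0,0,-0.93],[0.58,0.73,-0.1,0,0,-0.93]])

```text
t: 2.15
eef_pos: [0.4823, -0.3341, 0.1867]
ee_rot: [3.142, 0.0, 2.543]
force: [0.1, 0.1, -0.1]
width: 0.0876
```

Emit:
drive_tool(targets=[[0.58,0.73,-0.1,0,0,-0.93],[0.58,0.73,-0.1,0,0,-0.93],[0.58,0.73,-0.1,0,0,-0.93],[0.58,0.73,-0.1,0,0,-0.93],[0.58,0.73,-0.1,0,0,-0.93]])

```text
t: 2.78
eef_pos: [0.5984, -0.1881, 0.1666]
ee_rot: [3.141, 0.0, 2.056]
force: [0.6, -0.2, 0.2]
width: 0.0878
```

Run:
```python
from h import *
c,im,d=grab('wrist','wrist1.png'); print(c['origin'],c['rotation'].round(2).tolist())
for r in arm.landmark_of('clamp_knob','wrist')[:4]: p=w(c,r['point']); print('knob',r['score'],p.round(4),np.round(px(c,p)))
for r in arm.landmark_of('stand','wrist')[:4]: p=w(c,r['point']); print('stand',r['score'],p.round(4),np.round(px(c,p)))
P=cloud(c,d); k=(P[...,2]>.09)&(P[...,2]<.115)&(d>0)&(np.hypot(P[...,0]-.6,P[...,1]+.19)<.04)
if k.sum(): print('wrist knobtop',P[k].mean(0),P[k].min(0),P[k].max(0))
for cam in ['scene','side']:
    c,im,d=grab(cam); P=cloud(c,d)
    q=P[(np.hypot(P[...,0]-.57,P[...,1]+.115)<.112)&(d>0)&(P[...,2]>.008)&(P[...,2]<.017)]
    r=cv2.minAreaRect(q[:,:2].astype(np.float32)); print(cam,r)
print(arm.get_state()['eef_pos'],arm.get_state()['ee_rot'],arm.get_state()['force'],arm.get_state()['q'])
```

```text
[ 0.56592955 -0.1284475   0.32546192] [[0.88, -0.45, -0.12], [0.47, 0.86, 0.22], [-0.0, -0.25, 0.97]]
knob 0.61 [ 0.5974 -0.1894  0.0954] [323. 253.]
wrist knobtop [ 0.59700233 -0.19073383  0.10456707] [ 0.58976875 -0.20012514  0.09008358] [ 0.6053161  -0.18422005  0.10885117]
scene ((0.5715436935424805, -0.11670572310686111), (0.15212339162826538, 0.12128668278455734), 72.58001708984375)
side ((0.571165919303894, -0.11503058671951294), (0.1505424827337265, 0.12426728755235672), 73.1669692993164)
[ 0.59742211 -0.18914023  0.16650553] [-3.14130551e+00 -1.12600730e-04  2.06084450e+00] [ 0.09363262  0.42386686 -0.15212917] [ 4.47705680e-03  3.23366532e-01 -1.82586722e-01  3.93559197e-05
 -1.06514958e+00 -2.65604058e+00]
```

View pics/wrist1.png

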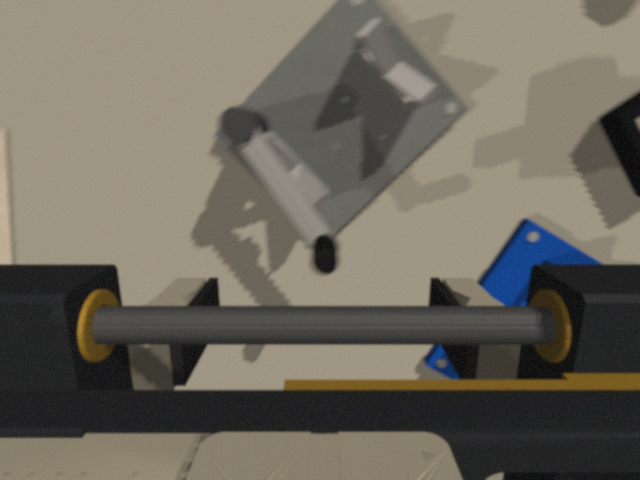

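The wrist view shows the knob at (323,253), between the fingers. All measurements agree to within about 2 mm, so I'm descending and gripping.

Emit:
drive_tool(targets=[[0,0,-0.8,0,0,0],[0,0,-0.8,0,0,0],[0,0,-0.63,0,0,0],[0,0,0,0,0,0]])

```text
t: 3.52
eef_pos: [0.5957, -0.1899, 0.0758]
ee_rot: [-3.138, -0.002, 2.059]
force: [0.3, -0.7, 0.5]
width: 0.0877
```

Emit:
drive_tool(targets=[[0,0,0,0,0,0],[0,0,0,0,0,0],[0,0,0,0,0,0],[0,0,0,0,0,0],[0,0,0,0,0,0]], claw=0, newtons=50)

```text
t: 4.15
eef_pos: [0.5977, -0.1891, 0.0775]
ee_rot: [3.141, 0.0, 2.06]
force: [-0.4, 0.2, -0.0]
width: 0.0435
```

Emit:
drive_tool(targets=[[0,0,0.3,0,0,0],[0,0,0.3,0,0,0],[0,0,0.2,0,0,0],[0,0,0,0,0,0]])

```text
t: 4.65
eef_pos: [0.5982, -0.1892, 0.1106]
ee_rot: [3.14, 0.001, 2.06]
force: [1.1, 0.0, 0.4]
width: 0.0038
```

The fingers close slowly (about 70 mm/s), so I lifted too early. I'll reopen, check the knob and repeat.

Emit:
drive_tool(targets=[[0,0,0.4,0,0,0],[0,0,0,0,0,0],[0,0,0,0,0,0],[0,0,0,0,0,0],[0,0,0,0,0,0]], claw=0.55)

```text
t: 5.28
eef_pos: [0.5974, -0.1891, 0.125]
ee_rot: [-3.141, -0.0, 2.059]
force: [0.9, 0.5, -0.1]
width: 0.046
```

Run:
```python
from h import *
for cam in ['wrist','scene','side']:
    c,im,d=grab(cam,cam+'2.png'); P=cloud(c,d)
    for r in arm.landmark_of('clamp_knob',cam)[:4]: p=w(c,r['point']); print(cam,r['score'],p.round(4))
    k=(P[...,2]>.085)&(P[...,2]<.112)&(d>0)&(np.hypot(P[...,0]-.597,P[...,1]+.19)<.02)
    if k.sum(): print('knob',k.sum(),P[k].mean(0),P[k].min(0),P[k].max(0))
print(arm.get_state())
```

```text
wrist 0.92 [ 0.6001 -0.1884  0.0975]
knob 1213 [ 0.59673682 -0.19024493  0.10320816] [ 0.58975339 -0.20016474  0.085003  ] [ 0.6055514  -0.18397486  0.10866292]
scene 0.97 [ 0.5996 -0.1905  0.0956]
scene 0.85 [ 0.8473 -0.2331  0.0963]
scene 0.83 [0.3766 0.0838 0.0903]
knob 8 [ 0.60456814 -0.18767156  0.08701476] [ 0.60083103 -0.19082159  0.08569923] [ 0.60635261 -0.18511311  0.08919395]
side 0.77 [ 0.5981 -0.1928  0.0929]
side 0.74 [0.3736 0.0832 0.0928]
side 0.7 [ 0.8472 -0.2343  0.0962]
knob 65 [ 0.59701059 -0.18809268  0.09785674] [ 0.58942058 -0.19807753  0.08539696] [ 0.60657162 -0.18109206  0.10810521]
{'t': 5.575, 'q': array([ 4.44522597e-03,  3.59994980e-01, -2.31471726e-01,  5.96452078e-06,
       -9.79403142e-01, -2.65729628e+00]), 'qd': array([ 0.00049699, -0.00110851,  0.00085956,  0.00152513,  0.00089848,
       -0.00060506]), 'joint_efforts': array([-1.05955463e-03, -5.47834754e+01,  2.57916874e+01,  6.06296137e+00,
       -7.06946407e-02,  9.79093329e-06]), 'eef_pos': array([ 0.59759028, -0.18914733,  0.12530284]), 'ee_rot': array([-3.14152528e+00, -2.98487792e-05,  2.05954125e+00]), 'force': array([-0.6497995 , -1.3867865 , -0.34721714]), 'moment': array([-0.05979529, -0.00339594,  0.0166167 ]), 'width': 0.04804859897306468}
```

Knob unmoved, at about (0.598, -0.190).

Emit:
drive_tool(targets=[[0,0,-0.6,0,0,0],[0,0,-0.59,0,0,0],[0,0,0,0,0,0],[0,0,0,0,0,0],[0,0,0,0,0,0]], claw=0.55)

```text
t: 6.2
eef_pos: [0.5984, -0.1892, 0.079]
ee_rot: [3.14, 0.001, 2.06]
force: [-0.3, 0.5, -0.6]
width: 0.0481
```

Emit:
drive_tool(targets=[[0,0,0,0,0,0],[0,0,0,0,0,0],[0,0,0,0,0,0],[0,0,0,0,0,0],[0,0,0,0,0,0]], claw=0, newtons=50)

```text
t: 6.82
eef_pos: [0.5976, -0.1892, 0.0778]
ee_rot: [-3.142, -0.0, 2.06]
force: [0.7, 0.3, 0.6]
width: 0.0149
```

Emit:
drive_tool(targets=[[0,0,0,0,0,0],[0,0,0,0,0,0]])

```text
t: 7.08
eef_pos: [0.5976, -0.1892, 0.0778]
ee_rot: [-3.142, 0.0, 2.06]
force: [0.7, -0.2, -0.5]
width: 0.0146
```

Emit:
drive_tool(targets=[[0,0,0.3,0,0,0],[0,0,0.3,0,0,0],[0,0,0.25,0,0,0],[0,0,0,0,0,0]])

```text
t: 7.58
eef_pos: [0.5968, -0.1889, 0.1121]
ee_rot: [-3.141, -0.001, 2.059]
force: [-2.6, 2.2, -8.7]
width: 0.015
```

Emit:
drive_tool(targets=[[-0.15,-0.25,0,0,0,0],[-0.17,-0.22,0,0,0,0],[-0.195,-0.2,0,0,0,0],[-0.22,-0.17,0,0,0,0],[-0.24,-0.145,0,0,0,0]])

```text
t: 8.2
eef_pos: [0.5619, -0.229, 0.1127]
ee_rot: [3.136, 0.004, 2.06]
force: [7.9, -0.8, -9.8]
width: 0.0151
```

Emit:
drive_tool(targets=[[-0.25,-0.12,0,0,0,0],[-0.265,-0.08,0,0,0,0],[-0.27,-0.05,0,0,0,0],[-0.28,-0.02,0,0,0,0],[-0.28,0.02,0,0,0,0]])

```text
t: 8.82
eef_pos: [0.5077, -0.2404, 0.1132]
ee_rot: [3.137, 0.006, 2.06]
force: [5.5, -6.5, -9.2]
width: 0.0149
```

Emit:
drive_tool(targets=[[0,0,0,0,0,0],[0,0,-0.3,0,0,0],[0,0,-0.3,0,0,0],[0,0,-0.25,0,0,0],[0,0,0,0,0,0]])

```text
t: 9.45
eef_pos: [0.5074, -0.2413, 0.0799]
ee_rot: [3.14, 0.006, 2.061]
force: [0.5, -9.6, 2.1]
width: 0.015
```

Emit:
drive_tool(targets=[[0,0,0,0,0,0],[0,0,0,0,0,0],[0,0,0,0,0,0],[0,0,0.3,0,0,0],[0,0,0.7,0,0,0]], claw=0.7)

```text
t: 10.07
eef_pos: [0.5042, -0.2383, 0.1178]
ee_rot: [-3.14, -0.001, 2.06]
force: [0.9, 0.1, 0.6]
width: 0.0585
```

Emit:
drive_tool(targets=[[-0.04,0.5,0.6,0,0,0.6],[-0.04,0.9,0.6,0,0,0.68],[-0.04,0.98,0,0,0,0.68],[-0.04,0.98,0,0,0,0.68],[-0.04,0.98,0,0,0,0.68]])

```text
t: 10.7
eef_pos: [0.4969, -0.0636, 0.1669]
ee_rot: [3.14, 0.001, 2.41]
force: [0.5, 0.3, -0.1]
width: 0.0611
```

Emit:
drive_tool(targets=[[-0.04,0.98,0,0,0,0.68],[-0.04,0.98,0,0,0,0.68],[-0.04,0.98,0,0,0,0.68],[-0.04,0.98,0,0,0,0.68],[-0.04,0.98,0,0,0,0.68]])

```text
t: 11.32
eef_pos: [0.4888, 0.1326, 0.1669]
ee_rot: [3.141, 0.001, 2.766]
force: [-0.5, 0.2, -0.3]
width: 0.0611
```

Emit:
drive_tool(targets=[[-0.05,0.98,0,0,0,0.68],[-0.05,0.98,-0.2,0,0,0.68],[-0.05,0.98,-0.4,0,0,0.68],[-0.05,0.98,-0.4,0,0,0.68],[-0.05,0.98,-0.4,0,0,0.65]])

```text
t: 11.95
eef_pos: [0.4788, 0.3288, 0.1103]
ee_rot: [3.141, 0.001, 3.119]
force: [0.5, -0.1, -0.4]
width: 0.0613
```

Run:
```python
from h import *
for cam in ['wrist','scene','side']:
    c,im,d=grab(cam,cam+'3.png'); P=cloud(c,d)
    for r in arm.landmark_of('spectroscope',cam)[:3]: p=w(c,r['point']); print(cam,r['score'],p.round(4))
    for r in arm.landmark_of('clamp_knob',cam)[:3]: p=w(c,r['point']); print(' knob',cam,r['score'],p.round(4))
    t=(np.hypot(P[...,0]-.475,P[...,1]-.37)<.1)&(P[...,2]>.007)&(P[...,2]<.045)&(d>0)
    q=P[t]
    if len(q): print('tube',len(q),cv2.minAreaRect(q[:,:2].astype(np.float32)),q[:,2].max())
s=arm.get_state(); print(s['t'],s['eef_pos'],s['ee_rot'],s['q'])
```

```text
wrist 0.68 [0.4781 0.367  0.0157]
tube 8970 ((0.47478535771369934, 0.369123637676239), (0.15112748742103577, 0.03010757640004158), 2.082465410232544) 0.0327028837198127
scene 0.73 [0.4749 0.3673 0.0147]
 knob scene 0.96 [ 0.8407 -0.2353  0.0969]
 knob scene 0.67 [0.3761 0.0863 0.0934]
 knob scene 0.61 [ 0.5063 -0.2401  0.0957]
tube 999 ((0.475157767534256, 0.3684607446193695), (0.15326642990112305, 0.03060445562005043), 2.999300241470337) 0.03468448380350897
side 0.9 [0.4728 0.3731 0.0124]
 knob side 0.79 [0.374  0.0831 0.0954]
 knob side 0.55 [ 0.5108 -0.2401  0.0921]
tube 1511 ((0.47616827487945557, 0.3700375556945801), (0.15223442018032074, 0.0323035754263401), 2.2643978595733643) 0.03232410894660209
12.4 [0.47908583 0.32653644 0.11055438] [3.14073778e+00 6.49440324e-04 3.11519176e+00] [ 9.35452988e-01  3.04545073e-01 -3.55151091e-01  5.53743567e-05
 -9.10027473e-01 -2.53268389e+00]
```

View pics/scene3.png

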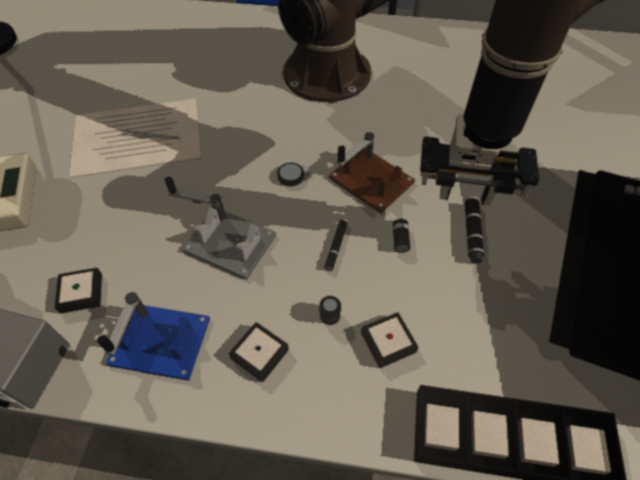

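Emit:
drive_tool(targets=[[-0.05,0.55,0,0,0,0.6],[-0.04,0.51,0,0,0,0.05],[0,0,-0.5,0,0,0],[0,0,-0.5,0,0,0]])

```text
t: 12.9
eef_pos: [0.4751, 0.3711, 0.0694]
ee_rot: [3.141, 0.001, -3.098]
force: [-0.3, -0.9, -0.8]
width: 0.0611
```

Run:
```python
from h import *
c,im,d=grab('scene'); P=cloud(c,d)
for y in np.arange(.42,.56,.02):
    k=(abs(P[...,1]-y)<.01)&(abs(P[...,0]-.5)<.1)&(d>0)&(P[...,2]<.09); print(y.round(2),k.sum(),P[k][:,2].max().round(3) if k.sum() else None)
s=arm.get_state(); print(s['eef_pos'],s['ee_rot'])
```

```text
0.42 824 0.089
0.44 753 0.006
0.46 835 0.005
0.48 840 0.007
0.5 848 0.006
0.52 881 0.016
0.54 932 0.019
0.56 967 0.025
[0.47397964 0.36960842 0.06645324] [-3.13942269e+00 -2.45298272e-03 -3.09918683e+00]
```

Emit:
drive_tool(targets=[[0.02,0,-0.6,0,0,0],[0,0,-0.6,0,0,0],[0,0,-0.4,0,0,0],[0,0,0,0,0,0]])

```text
t: 13.45
eef_pos: [0.4755, 0.3693, 0.0048]
ee_rot: [-3.14, -0.001, -3.099]
force: [-0.0, -0.2, 0.2]
width: 0.0612
```

Emit:
drive_tool(targets=[[0,0,0,0,0,0],[0,0,0,0,0,0],[0,0,0,0,0,0],[0,0,0,0,0,0],[0,0,0,0,0,0]], claw=0, newtons=30)

```text
t: 14.08
eef_pos: [0.4762, 0.3696, 0.0063]
ee_rot: [3.141, 0.0, -3.099]
force: [-1.4, 0.2, 4.5]
width: 0.0292
```

Emit:
drive_tool(targets=[[0,0,0,0,0,0],[0,0,0,0,0,0]])

```text
t: 14.32
eef_pos: [0.4762, 0.3696, 0.0062]
ee_rot: [3.141, 0.0, -3.099]
force: [-1.1, -0.3, 5.8]
width: 0.0294
```

Emit:
drive_tool(targets=[[0,0,0.6,0,0,0],[0,0,0.9,0,0,0],[0.188,-0.7,0.9,0,0,0.9],[0.188,-0.93,0.6,0,0,0.9],[0.188,-0.93,0,0,0,0.9]])

```text
t: 14.95
eef_pos: [0.4993, 0.2669, 0.1276]
ee_rot: [3.14, 0.003, -2.812]
force: [1.1, -0.3, -2.5]
width: 0.0291
```

Emit:
drive_tool(targets=[[0.188,-0.93,0,0,0,0.9],[0.188,-0.93,0,0,0,0.9],[0.188,-0.93,0,0,0,0.9],[0.188,-0.93,0,0,0,0.9],[0.188,-0.93,0,0,0,0.9]])

```text
t: 15.58
eef_pos: [0.5358, 0.0798, 0.1253]
ee_rot: [3.141, -0.001, -2.342]
force: [0.5, 0.3, -1.4]
width: 0.0292
```

Emit:
drive_tool(targets=[[0.188,-0.93,0,0,0,0.9],[0.188,-0.93,0,0,0,0.9],[0.188,-0.93,0,0,0,0.9],[0.188,-0.93,0,0,0,0.9],[0.188,-0.93,0,0,0,0.93]])

```text
t: 16.2
eef_pos: [0.5734, -0.1061, 0.1252]
ee_rot: [3.141, -0.0, -1.868]
force: [0.6, 0.3, -1.6]
width: 0.0292
```

Run:
```python
from h import *
s=arm.get_state(); print(s['t'],s['eef_pos'],s['ee_rot'],s['width'],s['force'])
E=s['eef_pos']
for cam in ['wrist','scene','side']:
    c,im,d=grab(cam,cam+'4.png'); P=cloud(c,d)
    for r in arm.landmark_of('spectroscope',cam)[:2]: p=w(c,r['point']); print(cam,r['score'],p.round(4))
    for r in arm.landmark_of('stand',cam)[:3]: p=w(c,r['point']); print(' stand',cam,r['score'],p.round(4))
    q=P[(np.hypot(P[...,0]-.5713,P[...,1]+.1158)<.112)&(d>0)&(P[...,2]>.008)&(P[...,2]<.017)]
    if len(q): print('base',len(q),cv2.minAreaRect(q[:,:2].astype(np.float32)))
```

```text
16.2 [ 0.57342135 -0.10611913  0.12516391] [ 3.14060573e+00 -7.42480159e-05 -1.86757221e+00] 0.029231889649563973 [ 0.60315704  0.31442637 -1.58439339]
wrist 0.67 [ 0.5732 -0.1077  0.1346]
base 13964 ((0.5663572549819946, -0.13127443194389343), (0.12134914100170135, 0.12040907889604568), 72.84683990478516)
scene 0.88 [ 0.5719 -0.1081  0.1308]
 stand scene 0.85 [ 0.3615  0.1537 -0.0052]
 stand scene 0.85 [ 0.7951 -0.19   -0.0019]
 stand scene 0.59 [ 0.567  -0.1158  0.0029]
base 2748 ((0.5716723203659058, -0.11655572056770325), (0.15099751949310303, 0.1208309680223465), 72.60589599609375)
side 0.67 [ 0.5701 -0.1018  0.1322]
side 0.55 [ 0.5073 -0.2431  0.0953]
 stand side 0.87 [ 0.7975 -0.1906 -0.0018]
 stand side 0.7 [ 0.3609  0.1545 -0.0026]
 stand side 0.62 [ 5.668e-01 -1.174e-01 -5.000e-04]
base 1373 ((0.571645200252533, -0.11560173332691193), (0.15185964107513428, 0.12327437102794647), 72.2503890991211)
```

View pics/side4.png

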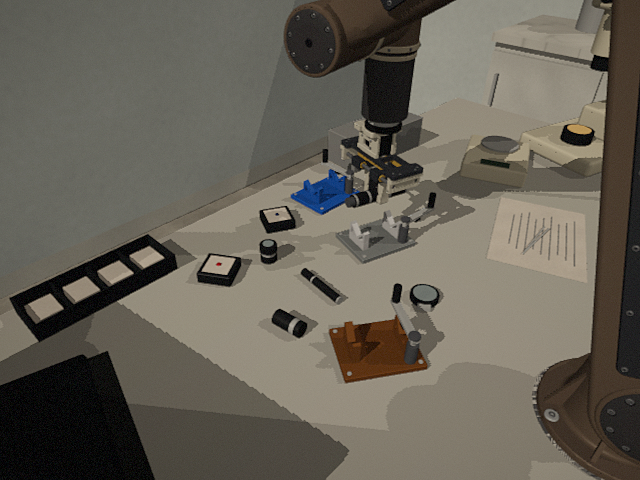

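Emit:
drive_tool(targets=[[0,0,-0.7,0,0,0],[0,0,-0.6,0,0,0],[0,0,-0.4,0,0,0],[0,0,-0.2,0,0,0],[0,0,0,0,0,0]])

```text
t: 17.27
eef_pos: [0.5738, -0.1048, 0.0497]
ee_rot: [3.141, -0.0, -1.87]
force: [-0.2, -0.4, -1.3]
width: 0.0292
```

Emit:
drive_tool(targets=[[-0.03,-0.1,-0.05,0,0,0],[0,0,-0.05,0,0,0],[0,0,0,0,0,0]])

```text
t: 17.65
eef_pos: [0.5737, -0.1093, 0.0467]
ee_rot: [-3.139, 0.0, -1.87]
force: [2.0, -3.8, 2.1]
width: 0.0292
```

Emit:
drive_tool(targets=[[0,0,0,0,0,0],[0,0,0,0,0,0],[0,0,0,0,0,0],[0,0,0,0,0,0],[0,0,0,0,0,0]], claw=0.6)

```text
t: 18.27
eef_pos: [0.5725, -0.1089, 0.0457]
ee_rot: [3.141, -0.0, -1.871]
force: [0.0, 0.4, 0.1]
width: 0.0525
```

Emit:
drive_tool(targets=[[0,0,0.5,0,0,0],[0,0,0.8,0,0,0],[0,0,0.8,0,0,0],[0,0,0.8,0,0,0],[0,0,0,0,0,0]])

```text
t: 18.9
eef_pos: [0.5742, -0.1089, 0.1647]
ee_rot: [-3.137, 0.002, -1.87]
force: [0.2, 0.6, -0.4]
width: 0.053
```

Run:
```python
from h import *
s=arm.get_state(); print(s['t'],s['eef_pos'],s['ee_rot'],s['width'],s['force'])
C=np.array([.5714,-.1158]);a=np.radians(72.7);U=np.array([[np.cos(a),np.sin(a)],[-np.sin(a),np.cos(a)]])
for cam in ['wrist','scene','side']:
    c,im,d=grab(cam,cam+'5.png')
    P=cloud(c,d)
    for r in arm.landmark_of('spectroscope',cam)[:2]: p=w(c,r['point']); print(cam,r['score'],p.round(4),U@(p[:2]-C))
    for r in arm.landmark_of('clamp_knob',cam)[:3]: p=w(c,r['point']); print(' knob',cam,r['score'],p.round(4),U@(p[:2]-C))
    m=arm.cut_out('spectroscope',cam)
    if m:
        q=P[m[0]['pixels']&(d>0)&(P[...,2]>.055)]; q=q[np.hypot(*(q[:,:2]-C).T)<.1]
        if len(q):
            l=(q[:,:2]-C)@U.T; f=np.polyfit(l[:,0],l[:,1],1); print('cut',len(q),l.min(0),l.max(0),q[:,2].max(),'slope',f)
```

```text
18.9 [ 0.57422289 -0.10889352  0.16468459] [-3.13663766e+00  1.73415219e-03 -1.87015835e+00] 0.05296281644236344 [ 0.21326113  0.57853294 -0.36851101]
wrist 0.73 [ 0.5744 -0.1117  0.056 ] [ 0.00481355 -0.00159752]
cut 8299 [-0.06928047 -0.01460101] [0.05711327 0.01548931] 0.24340932175674357 slope [-0.00121748  0.00044097]
scene 0.87 [ 0.5738 -0.1095  0.0525] [ 0.0066787  -0.00040193]
 knob scene 0.76 [0.379  0.0822 0.0933] [0.13184596 0.24253266]
 knob scene 0.74 [ 0.8455 -0.2369  0.0942] [-0.03411311 -0.29770243]
cut 1012 [-0.06957042 -0.08575355] [0.08277427 0.01351516] 0.2278322787386542 slope [ 0.01763546 -0.00532638]
side 0.62 [ 0.5706 -0.1076  0.0541] [0.0076351  0.00321289]
 knob side 0.85 [0.3724 0.0865 0.0942] [0.13394642 0.25012838]
 knob side 0.75 [ 0.8464 -0.2336  0.0956] [-0.03069588 -0.29756495]
 knob side 0.6 [ 0.5087 -0.2423  0.0954] [-0.13940743  0.02229733]
cut 578 [-0.06708347 -0.02269545] [0.08424448 0.01744175] 0.07393388528875988 slope [-0.00301937  0.00688062]
```

View pics/wrist5.png

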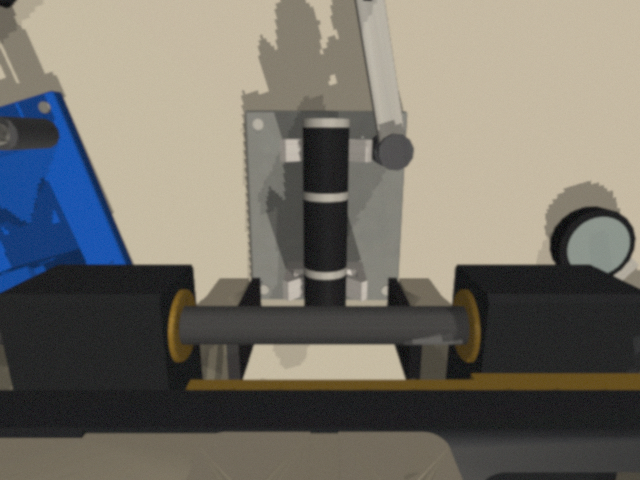

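Wrist view: the tube lies square in both V rests (x about +6 mm, z about 54 mm) with the bar aside. Going back to the knob.

Emit:
drive_tool(targets=[[-0.21,-0.41,0,0,0,0.94],[-0.21,-0.41,0,0,0,0.94],[-0.21,-0.41,0,0,0,0.94],[-0.21,-0.41,0,0,0,0.94]])

```text
t: 20.0
eef_pos: [0.5387, -0.175, 0.1618]
ee_rot: [-3.142, -0.0, -1.474]
force: [-0.0, -0.0, 0.4]
width: 0.0528
```

Emit:
drive_tool(targets=[[-0.21,-0.41,-0.1,0,0,0.94],[-0.21,-0.41,-0.2,0,0,0.94],[-0.21,-0.42,-0.2,0,0,0.94],[-0.21,-0.42,-0.2,0,0,0.94],[0,0,0,0,0,0]])

```text
t: 20.62
eef_pos: [0.5044, -0.2416, 0.1331]
ee_rot: [3.141, 0.001, -1.085]
force: [0.2, 0.1, -1.2]
width: 0.0522
```

Run:
```python
from h import *
s=arm.get_state(); print(s['t'],s['eef_pos'],s['ee_rot'],s['width'],s['q'])
for cam in ['wrist','scene','side']:
    c,im,d=grab(cam,cam+'6.png'); P=cloud(c,d)
    for r in arm.landmark_of('clamp_knob',cam)[:3]: p=w(c,r['point']); print(' knob',cam,r['score'],p.round(4))
    k=(P[...,2]>.085)&(P[...,2]<.112)&(d>0)&(np.hypot(P[...,0]-.507,P[...,1]+.241)<.02)
    if k.sum(): print('knob',k.sum(),P[k].mean(0),P[k].min(0),P[k].max(0))
```

```text
20.625 [ 0.50441314 -0.24163251  0.13313035] [ 3.14050466e+00  8.44130669e-04 -1.08453582e+00] 0.05220506026508618 [-9.67815210e-02  2.50867460e-01 -3.71809926e-01 -1.29944882e-04
 -9.49491942e-01  5.83118198e-01]
 knob wrist 0.7 [ 0.5084 -0.2383  0.0971]
knob 1101 [ 0.50822968 -0.24394119  0.10327601] [ 0.4996181  -0.25027222  0.08500862] [ 0.51529991 -0.23430527  0.10863128]
 knob scene 0.91 [ 0.5083 -0.2363  0.0936]
 knob scene 0.69 [ 0.8449 -0.2324  0.0949]
 knob scene 0.65 [0.3756 0.0841 0.0934]
knob 50 [ 0.51297751 -0.23821186  0.09409924] [ 0.50582699 -0.24690906  0.08542672] [ 0.51683679 -0.23263536  0.10381032]
 knob side 0.95 [0.3738 0.0829 0.0942]
 knob side 0.9 [ 0.5081 -0.2418  0.0931]
 knob side 0.58 [ 0.8489 -0.2331  0.0974]
knob 68 [ 0.50659468 -0.23731092  0.09755625] [ 0.50028452 -0.24802565  0.08630507] [ 0.51623907 -0.23075781  0.10692242]
```

Emit:
drive_tool(targets=[[0.09,0.01,-0.6,0,0,0],[0,0,-0.5,0,0,0],[0,0,-0.28,0,0,0],[0,0,0,0,0,0]])

```text
t: 21.42
eef_pos: [0.5087, -0.2403, 0.0781]
ee_rot: [3.14, 0.001, -1.083]
force: [0.0, 0.6, -0.6]
width: 0.0528
```

Emit:
drive_tool(targets=[[0,0,0,0,0,0],[0,0,0,0,0,0],[0,0,0,0,0,0],[0,0,0,0,0,0],[0,0,0,0,0,0]], claw=0, newtons=50)

```text
t: 22.05
eef_pos: [0.509, -0.2407, 0.0787]
ee_rot: [-3.142, -0.0, -1.083]
force: [0.1, -0.8, 1.5]
width: 0.015
```

Emit:
drive_tool(targets=[[0,0,0,0,0,0],[0,0,0,0,0,0]])

```text
t: 22.3
eef_pos: [0.509, -0.2407, 0.0787]
ee_rot: [-3.142, -0.0, -1.083]
force: [-0.5, -1.4, 1.5]
width: 0.015
```

Emit:
drive_tool(targets=[[0,0,0.3,0,0,0],[0,0,0.35,0,0,0],[0,0,0.3,0,0,0],[0,0,0,0,0,0]])

```text
t: 22.8
eef_pos: [0.509, -0.2401, 0.1174]
ee_rot: [-3.141, -0.0, -1.083]
force: [1.3, 4.4, -9.6]
width: 0.015
```

Emit:
drive_tool(targets=[[0.28,0,0,0,0,0],[0.28,0.025,0,0,0,0],[0.273,0.063,0,0,0,0],[0.265,0.093,0,0,0,0],[0.25,0.125,0,0,0,0]])

```text
t: 23.42
eef_pos: [0.5617, -0.2302, 0.1158]
ee_rot: [3.137, -0.0, -1.082]
force: [-2.9, -7.6, -8.9]
width: 0.0149
```

Emit:
drive_tool(targets=[[0.233,0.155,0,0,0,0],[0.215,0.183,0,0,0,0],[0.188,0.205,0,0,0,0],[0.165,0.23,0,0,0,0],[0.133,0.245,0,0,0,0]])

```text
t: 24.05
eef_pos: [0.6009, -0.1895, 0.1165]
ee_rot: [3.14, -0.003, -1.082]
force: [2.2, -7.7, -10.2]
width: 0.0151
```

Emit:
drive_tool(targets=[[0.11,0.28,0,0,0,0],[0,0,0,0,0,0],[0,0,0,0,0,0]])

```text
t: 24.42
eef_pos: [0.6054, -0.1778, 0.1165]
ee_rot: [3.141, -0.002, -1.082]
force: [2.2, -6.0, -9.2]
width: 0.0154
```

Emit:
drive_tool(targets=[[0,0,-0.25,0,0,0],[0,0,-0.2,0,0,0],[0,0,-0.1,0,0,0],[0,0,0,0,0,0]])

```text
t: 24.92
eef_pos: [0.6064, -0.1783, 0.0965]
ee_rot: [-3.14, -0.004, -1.081]
force: [0.5, -5.6, 3.6]
width: 0.0152
```

Fz has flipped sign, so the bar rests on the tube. Releasing and backing off straight up.

Emit:
drive_tool(targets=[[0,0,0,0,0,0],[0,0,0,0,0,0],[0,0,0,0,0,0],[0,0,0,0,0,0],[0,0,0,0,0,0]], claw=0.6)

```text
t: 25.55
eef_pos: [0.6047, -0.1763, 0.0945]
ee_rot: [3.142, 0.0, -1.083]
force: [0.1, -0.9, 0.5]
width: 0.0516
```

Emit:
drive_tool(targets=[[0,0,0.5,0,0,0],[0,0,0.8,0,0,0],[0,0,0.8,0,0,0],[0,0,0.8,0,0,0],[0,0,0,0,0,0]])

```text
t: 26.18
eef_pos: [0.6062, -0.1766, 0.2138]
ee_rot: [-3.137, -0.003, -1.083]
force: [-0.7, -0.9, 0.3]
width: 0.0527
```

Run:
```python
from h import *
s=arm.get_state(); print(s['t'],s['eef_pos'],s['width'],s['force'])
C=np.array([.5714,-.1158]);a=np.radians(72.7);U=np.array([[np.cos(a),np.sin(a)],[-np.sin(a),np.cos(a)]])
ims=[]
for cam in ['wrist','scene','side']:
    c,im,d=grab(cam,cam+'7.png'); P=cloud(c,d); ims.append(im)
    for n in ['spectroscope','clamp_knob']:
        for r in arm.landmark_of(n,cam)[:3]: p=w(c,r['point']); print(n,cam,r['score'],p.round(4),U@(p[:2]-C))
    k=(P[...,2]>.1)&(P[...,2]<.13)&(d>0)&(np.hypot(P[...,0]-.604,P[...,1]+.178)<.02)
    if k.sum(): print('knob',k.sum(),P[k].mean(0),P[k].max(0))
b=cv2.resize(ims[2][170:290,310:440],(390,360)); o=np.hstack([cv2.resize(ims[0],(400,300)),cv2.resize(b,(325,300))])
cv2.imwrite('pics/fin.png',np.clip(o[:,:,::-1]*1.4,0,255).astype(np.uint8))
```

```text
26.175 [ 0.60619188 -0.17658193  0.21377269] 0.052656080869618364 [-0.69166208 -0.90863192  0.34869246]
spectroscope wrist 0.75 [ 0.5757 -0.1114  0.0557] [ 0.00550391 -0.00278114]
clamp_knob wrist 0.9 [ 0.6044 -0.1713  0.1132] [-0.04320412 -0.04801752]
knob 598 [ 0.6057539  -0.17680217  0.11905631] [ 0.6127153  -0.16755671  0.12395498]
spectroscope scene 0.78 [ 0.573  -0.1097  0.052 ] [0.00632819 0.00030059]
clamp_knob scene 0.9 [ 0.8443 -0.2351  0.0943] [-0.03270651 -0.29602595]
clamp_knob scene 0.85 [ 0.6035 -0.1701  0.1089] [-0.04230934 -0.04682471]
clamp_knob scene 0.84 [0.3748 0.0806 0.0931] [0.1290644  0.24614909]
knob 107 [ 0.60805032 -0.17264625  0.11550094] [ 0.61395136 -0.16615526  0.12447453]
spectroscope side 0.9 [ 0.5706 -0.1099  0.0558] [0.00533728 0.0025455 ]
clamp_knob side 0.7 [ 0.6061 -0.1747  0.1082] [-0.0459254  -0.05061826]
clamp_knob side 0.7 [ 0.8431 -0.2337  0.0952] [-0.0317488  -0.29451004]
clamp_knob side 0.65 [0.3756 0.0854 0.0959] [0.13383609 0.2468054 ]
knob 67 [ 0.60373745 -0.17061806  0.11336906] [ 0.61267246 -0.16370518  0.12284285]
```

View pics/fin.png

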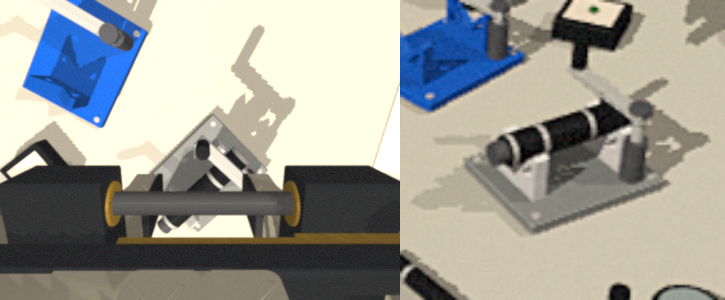

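The tube is in both rests with the bar squarely across it, and the knob top is at about 122–124 mm, so the grip point is near 110 mm. Handing in.

```bash
python3 -c "
from station import arm
print(arm.job_done())"
```

```text
the job is handed in; nothing more can be done
None
```

The spectroscope is set up in the grey stand with the clamp bar across it and pressing on it, and I handed the job in at about 26.5 s. I lifted the bar, turned it aside to about 1.4 rad and let it down. I then laid the tube in both V rests, lifted the bar again, swung it back to about 0 rad and lowered it onto the tube.

**Last checks:**
- **Tube:** about 6 mm off centre along the stand, within 3 mm sideways, at a height of 52–56 mm. The three cameras agreed to within their error.
- **Bar:** the knob point read 108–113 mm above the bench, and swing was about 0 (under 0.1 rad by all cameras).
- **Gripper:** clear above the stand and touching nothing.

**One slip:** on my first try at the knob I lifted before the slow fingers had closed, so they came up empty. The knob had not moved, and I repeated the grip. No checks failed or disagreed at the end.

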